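Set the stall's return-time dial to three o'clock

ROBOT

A 7-joint arm with a two-finger parallel gripper is mounted at the origin on the work surface. World frame = base frame: x ahead of the robot, y to its left, z up, the work surface at z = 0. Lengths are in m, angles in rad, forces in N, time in s.
With the tool pointing down it reaches from about 0.425 to 1.025 m from the base axis. Payload 3.6 kg.
Tool frame: the origin (TCP) lies at the very end of the fingers, on their centre line; the grasp point (between the pads) lies 19 mm behind it; z points along the fingers, y is the direction in which the jaws open and shut (so a half turn about z gives the same grasp; the last joint's range is limited). The gripper opens to 85 mm and grips with 20 to 120 N. Pads are 22 mm wide; open, the fingers measure 114 mm over their backs; the gripper's body (76 mm by 85 mm) begins 54 mm behind the grasp point. The pads swing forward as they close: fully open they stand 13 mm farther back than shut.
Start: joints at [-1.331, 0.591, 0.048, 1.609, -0.033, 0.943, -0.034], TCP at [0.238, 0.685, 0.231] pointing down, gripper open.
Joint ranges: [-2.69, 2.69], [-0.47, 2.24], [-1.27, 1.36], [0.19, 2.51], [-1.53, 4.68], [0.08, 2.07], [-3.09, 3.09]. Speed limits (rad/s): [2.57, 2.57, 3.14, 3.14, 3.14, 3.14, 3.14].

INTERFACE

Orientations are given as a rotation vector (axis times angle).
In Python, from station import manip gives the robot as it stands.
- The arm moves only by the tool move_arm, never from a script. Its argument "motion" is a list of rows, each a list of 3 entries, a list of its own where there are three numbers: the shift along the world's x, y, z in mm, then the turn, a rotation vector about the world's x, y, z in degrees, then the closure, from 0 (fully open) to 1 (shut). In form: [[[dx, dy, dz], [wx, wy, wz], claw], ...]. A call has 1 to 20 rows; each row is the pose to reach, as a shift and turn from the pose measured when the call began; what a row does not reach only later rows make up. A row lasts 1/12 s, in which the tool goes at most 41.7 mm and 7.16 degrees, less where a joint would pass 70% of its speed; a pose out of reach is approached as far as the arm can. A call with a gripper value outside its range is refused whole. The fingers move at their own pace and stop on an object; the grip force is fixed at half the most. Time passes only in rows, so rows that repeat a pose let the fingers close. It gives the time, the measured TCP pose, the force and the opening at its end, in the units of the state.
- manip.read_state(): the state, without advancing time (a new reading comes with each control period).
- manip.capture(name): name is "scene" or "top"; returns a dict with "color" (420x560x3 uint8, red, green, blue), "range_z" (420x560 float32, m along the optical axis (not along the pixel's ray), 0 where there is no reading), "camera_matrix" (3x3 intrinsics, pixels), "R" (3x3) and "t" (3): a world point X has camera coordinates R X + t. Camera axes: x right, y down, z forward; pixel columns grow to the right and rows downward; lengths in m; the calibration is good to about 2 mm. A picture is of the moment at which its call begins.
- manip.hand_in(): hands the job in, once; it reports no verdict.
Trained networks look in a picture, given as the dict that the camera call returned (one of the last four; its "shot" number tells which), for a name from the list of things; names that differ only in an ending like _2 or _b are one class to them, and where a whole thing is asked for, a point or a joint stands for the part that bears it (a point fixed in the world has none). Each returns a list of dicts, best first, with "conf" (0 to 1); they miss things now and then, are a little off and sometimes report something else, mostly with a low value. They report only what shows in the picture. A call takes as long as a camera call. They do not tell look-alikes from the thing itself.
- manip.spot_in(picture, name): "bbox" ([left, top, right, bottom] in pixels, round what is visible of it).
- manip.tip_of(picture, name): "uv" ([column, row] in pixels: a listed point, or the origin of a listed thing).
The state is a dict: "time": time; "joints": joint angles; "dq": joint speeds; "joint_efforts": joint torques, N m; "eef_pos": TCP position; "ee_rot": TCP orientation; "wrist_force": force on the tool from outside, world axes, zero at the start; "wrist_torque": the same for the moment, N m; "finger_gap": finger opening in m.
Only numpy, scipy, OpenCV 4.12 (cv2) and the standard library are available. Lean on these libraries where they do the work, as an engineer would, in place of code of your own. Each camera call takes 0.05 s, during which the arm holds its last target. There are 200 camera calls.

TASK

The stallholder is stepping out: set the round wooden return-time sign on the counter to three o'clock. Gently turn its dial by pushing the upright finger peg round from the side, never pinching it between the fingers, until the dial's inlaid index line lines up with the three o'clock line, the third line clockwise (seen from above) from the one long, broad twelve o'clock line. Leave the sign so set, and leave the goods around it where they stand.

Things in the scene. Friction and masses are not known exactly. Their poses are not given: they have to be found in the camera images.
- sign: Round light-wood board, 224 mm across, 18 mm thick, screwed flat to the counter at any yaw; the dial turns on its middle. Origin: centre of its underside, on the dial's axis; z up. Its top has twelve dark hour lines 30 degrees apart, 4 mm wide, from 66 to 82 mm from the axis; the twelve o'clock line alone is 10 mm wide and reaches to 105 mm. Twelve lies along its -x axis, three along its +y axis.
- three_line (a point): Point at the inner end of the three o'clock line, 64 mm from the dial's axis, 30 mm above the counter; fixed to the sign.
- twelve_line (a point): Point at the inner end of the long, broad twelve o'clock line, 64 mm from the dial's axis, 30 mm above the counter; fixed to the sign.
- index_mark (a point): Outer end of the dial's index line, 64 mm from the axis, 30 mm above the counter; turns with the dial. The dial is a dark-wood disc 124 mm across and 12 mm thick, its flat top 30 mm above the counter; the index line is a light inlay flush in it, 4 mm wide, from 13 to 61 mm from the axis.
- peg_top (a point): Centre of the top of the finger peg, 58 mm above the counter. The peg is an upright light-wood pin 16 mm across, standing 28 mm above the dial's top, fixed to the dial 42 mm from its axis, straight across the axis from the index line.
- dial (a joint): Angle of the dial, rad, growing anticlockwise seen from above; 0 (or any whole turn) with the index line on three o'clock. It turns without end either way, needs about 2 N at the peg, and stays where it is left.
- pot: Bystander: lidded pewter-grey pot, 52 mm across and 60 mm tall, loose; origin at the centre of its underside.
- stool: Bystander: toy wooden stool, round seat 54 mm across, 50 mm tall, loose; origin at the centre of its underside.
- chest: Bystander: toy wooden chest, 46 by 74 mm and 42 mm tall, loose; origin at the centre of its underside.
Mind the look-alikes: they are no part of the job. Of the things that look like the sign, the middle-sized one is meant.

How it is judged:
By the outcome, as a careful person would: the job done as asked, in the order asked, and still so for the second after the job is handed in, with the robot touching nothing.
It also fails if it takes over 48 s, if anything falls off the work surface, if the arm or the gripper's body presses on something with over 40 N, if the wrist force passes 120 N, or if a joint passes its speed limit or range.

## Working session

There is one attempt and no reset: what is moved stays moved. The work goes in short steps, Python scripts to look and compute and a tool call to move; the robot and the scene stay as the last step left them, time stands still between calls to the robot, and variables do not carry over. Pictures are saved under pics/ and viewed, about 8 in all and at most 12, crops included, and the job is handed in when it is done.

Besides the shell and the picture viewer there is one more tool, called after "Call:" as name(argument=value, ...) on one line, values as JSON. move_arm: Moves the arm, as the interface text tells. Its arguments: {"type":"object","properties":{"motion":{"type":"array","items":{"type":"array"}}},"required":["motion"]}

```bash
mkdir -p pics; cat > h.py <<'E'
import numpy as np, cv2
from station import manip
def px2w(p,u,v,z):
    K,R,t=p["camera_matrix"],p["R"],p["t"]
    d=R.T@np.linalg.solve(K,[u,v,1.]); c=-R.T@t
    return c+d*(z-c[2])/d[2]
def w2px(p,X):
    q=p["camera_matrix"]@(p["R"]@np.asarray(X,float)+p["t"]); return q[:2]/q[2]
def save(n,im): cv2.imwrite("pics/"+n,im[...,::-1])
E
python3 - <<'E'
from h import *
ims=[]
for c in("scene","top"):
    p=manip.capture(c); ims.append(p["color"])
    print(c,"cam",-p["R"].T@p["t"])
    for n,z in(("sign",0),("dial",.02),("peg_top",.058),("index_mark",.03),("twelve_line",.03),("three_line",.03),("pot",0),("stool",0),("chest",0)):
        if n!="dial":
            for r in manip.tip_of(p,n): print(n,"uv",np.round(r["uv"]),round(r["conf"],2),np.round(px2w(p,*r["uv"],z),3))
        if n in("sign","dial"):
            for r in manip.spot_in(p,n): print(n,"bbox",np.round(r["bbox"]),round(r["conf"],2))
    save(c+"1.png",p["color"])
s=manip.read_state(); print(s["time"],s["eef_pos"],s["ee_rot"],s["finger_gap"])
E
```

```text
scene cam [ 0.8652836  -0.44768648  0.79369618]
sign uv [232. 365.] 0.78 [ 0.687 -0.317  0.   ]
sign uv [381. 183.] 0.72 [0.759 0.266 0.   ]
sign uv [263. 199.] 0.7 [0.521 0.06  0.   ]
sign bbox [351. 159. 411. 212.] 0.89
sign bbox [224. 162. 313. 234.] 0.83
sign bbox [149. 287. 316. 420.] 0.74
dial bbox [184. 315. 277. 416.] 0.95
dial bbox [365. 167. 400. 192.] 0.68
dial bbox [244. 173. 291. 213.] 0.67
dial bbox [224. 162. 314. 234.] 0.31
peg_top uv [374. 179.] 0.88 [0.749 0.219 0.058]
peg_top uv [201. 375.] 0.81 [ 0.662 -0.368  0.058]
peg_top uv [278. 179.] 0.67 [0.544 0.098 0.058]
index_mark uv [270. 334.] 0.89 [ 0.724 -0.236  0.03 ]
index_mark uv [239. 198.] 0.8 [0.48  0.015 0.03 ]
index_mark uv [387. 168.] 0.8 [0.759 0.298 0.03 ]
twelve_line uv [204. 324.] 0.88 [ 0.6   -0.284  0.03 ]
twelve_line uv [366. 170.] 0.57 [0.713 0.261 0.03 ]
twelve_line uv [243. 179.] 0.56 [0.454 0.071 0.03 ]
three_line uv [285. 176.] 0.86 [0.541 0.135 0.03 ]
three_line uv [270. 328.] 0.75 [ 0.718 -0.224  0.03 ]
three_line uv [392. 171.] 0.63 [0.772 0.294 0.03 ]
pot uv [325. 229.] 0.84 [0.697 0.061 0. 
[... 672 characters left out ...]
k uv [271. 244.] 0.74 [0.488 0.019 0.03 ]
index_mark uv [237. 215.] 0.4 [0.556 0.106 0.03 ]
twelve_line uv [395. 198.] 0.71 [ 0.61  -0.288  0.03 ]
twelve_line uv [173. 151.] 0.67 [0.715 0.275 0.03 ]
twelve_line uv [244. 252.] 0.55 [0.465 0.084 0.03 ]
three_line uv [374. 151.] 0.79 [ 0.727 -0.233  0.03 ]
three_line uv [163. 129.] 0.68 [0.77  0.302 0.03 ]
three_line uv [228. 221.] 0.62 [0.542 0.128 0.03 ]
pot uv [253. 162.] 0.81 [0.699 0.072 0.   ]
stool uv [321. 239.] 0.68 [ 0.503 -0.107  0.   ]
stool uv [268. 242.] 0.57 [0.492 0.028 0.   ]
chest uv [183. 214.] 0.84 [0.558 0.247 0.   ]
1.1 [0.23756331 0.68496816 0.23129004] [ 5.21882618e-01  3.09790143e+00 -4.05321787e-05] 0.08526276000101682
```

```bash
python3 - <<'E'
import cv2,numpy as np
a=cv2.imread("pics/top1.png"); s=cv2.imread("pics/scene1.png")
c1=cv2.resize(a[174:284,199:309],(400,400),interpolation=3)
c2=cv2.resize(s[155:240,219:319],(400,400),interpolation=3)
cv2.imwrite("pics/crop1.png",np.hstack([c1,c2]))
E
```

```text
(no output)
```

View pics/top1.png

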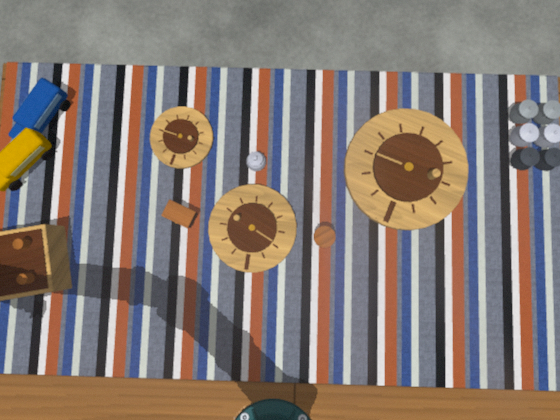

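View pics/crop1.png

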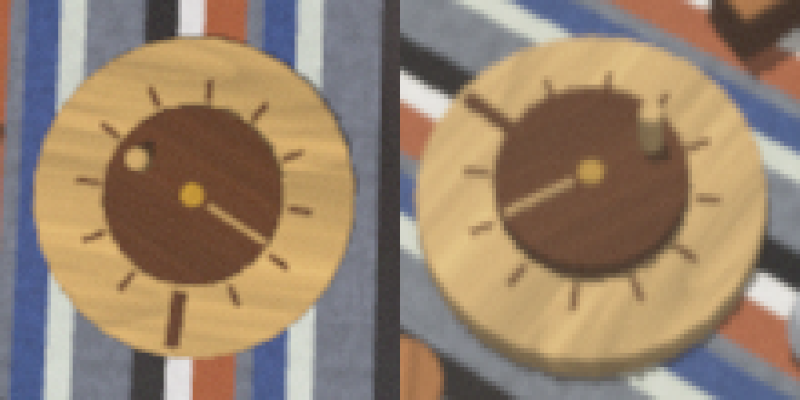

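```bash
cat > meas.py <<'E'
from h import *
def rect(p,c,z,r=.12,n=480):
    g=np.linspace(-r,r,n); X,Y=np.meshgrid(g,g,indexing="ij")
    P=np.stack([c[0]+X,c[1]+Y,np.full_like(X,z)],-1)@p["R"].T+p["t"]
    q=P@p["camera_matrix"].T; q=(q[...,:2]/q[...,2:]).astype(np.float32)
    return cv2.remap(p["color"],q[...,0],q[...,1],cv2.INTER_CUBIC).astype(float), X, Y
def edge(p,c,z,r):  # circle centre by radial dark<->light edge of R-channel
    for _ in range(4):
        im,X,Y=rect(p,c,z); pts=[]
        rr=np.arange(r-.010,r+.010,.0003)
        for a in np.radians(np.arange(0,360,2)):
            ij=((np.outer(rr,[np.cos(a),np.sin(a)])+.12)/.24*479).astype(np.float32)
            v=cv2.remap((im[...,0]-im[...,2]*(r>.1)).astype(np.float32),ij[:,1:],ij[:,:1],1).ravel()
            d=np.convolve(v,np.r_[np.ones(6),-np.ones(6)],"valid"); d=-d if r>.1 else d
            k=np.argmax(d); pts.append((a,rr[k+5]))
        a,q=np.array(pts).T; A=np.c_[np.ones_like(a),np.cos(a),np.sin(a)]; m=np.ones(len(a),bool)
        for _ in range(6):
            s=np.linalg.lstsq(A[m],q[m],rcond=None)[0]; e=abs(q-A@s); m=e<max(.0012,1.5*np.median(e))
        c=c+s[1:]
    return c,s[0],m.mean()
def prof(p,c,z,r0,r1):
    im,X,Y=rect(p,c,z); A=np.radians(np.arange(0,360,.5)); rr=np.linspace(r0,r1,25)
    i=((rr[None]*np.cos(A)[:,None]+.12)/.24*479).astype(np.float32); j=((rr[None]*np.sin(A)[:,None]+.12)/.24*479).astype(np.float32)
    v=cv2.remap(im.sum(2).astype(np.float32),j,i,1)
    return np.degrees(A),v.mean(1)
def measure(p,c0):
    cb,rb,mb=edge(p,c0,.018,.112); cd,rd,md=edge(p,c0,.030,.062)
    A,v=prof(p,cb,.018,.0675,.0805)
    v=v-np.convolve(np.r_[v[-30:],v,v[:30]],np.ones(61)/61,"valid")
    off=np.degrees(np.angle(np.sum(-v*np.exp(12j*np.radians(A)))))/12  # line pattern phase
    A,w=prof(p,cb,.018,.088,.102); k=A[np.argmin(np.convolve(np.r_[w[-5:],w,w[:5]],np.ones(11)/11,"valid"))]
    tw=off+30*round((k-off)/30)
    A,u=prof(p,cd,.030,.020,.056)
    u=u-np.median(u); k2=A[np.argmax(np.convolve(np.r_[u[-4:],u,u[:4]],np.ones(9)/9,"valid"))]
    d=(A-k2+180)%360-180; s=(abs(d)<8); wgt=np.clip(u[s],0,None); ix=k2+np.sum(d[s]*wgt)/wgt.sum()
    three=tw-90; dial=(ix-three+180)%360-180
    return dict(board=np.r_[cb,rb,mb].round(4),disc=np.r_[cd,rd,md].round(4),twelve=round(tw,1),k=k,three=round(three%360,1),index=round(ix,1),dial=round(dial,2))
if __name__=="__main__":
    for c in("top","scene"):
        p=manip.capture(c); print(c,measure(p,np.array([.523,.062])))
        print([ (np.round(px2w(p,*r["uv"],.058),4),round(r["conf"],2)) for r in manip.tip_of(p,"peg_top") if abs(px2w(p,*r["uv"],.058)[1]-.06)<.1])
    # heights from top-cam/scene range
        for n,xy in(("pot",(.699,.07)),("board",(.45,.10)),("disc",(.50,.06))):pass
    print(manip.read_state()["time"])
E
python3 meas.py
```

```text
top {'board': array([0.5272, 0.0685, 0.1109, 0.9111]), 'disc': array([0.5275, 0.0679, 0.0617, 0.9556]), 'twelve': np.float64(173.6), 'k': np.float64(173.5), 'three': np.float64(83.6), 'index': np.float64(237.4), 'dial': np.float64(153.72)}
[(array([0.5458, 0.1123, 0.058 ]), 0.58)]
scene {'board': array([0.5282, 0.0616, 0.1141, 0.6833]), 'disc': array([0.53  , 0.0627, 0.0636, 0.8333]), 'twelve': np.float64(172.6), 'k': np.float64(170.5), 'three': np.float64(82.6), 'index': np.float64(230.9), 'dial': np.float64(148.29)}
[(array([0.5479, 0.1051, 0.058 ]), 0.8)]
1.3
```

```bash
python3 - <<'E'
from h import *
for c in("top","scene"):
    p=manip.capture(c); z=p["range_z"]; v,u=np.mgrid[:420,:560]
    P=(np.linalg.inv(p["camera_matrix"])@np.stack([u,v,np.ones_like(u)],-1)[...,None])[...,0]*z[...,None]
    W=(P-p["t"])@p["R"]; W=W[z>0]; W=W[np.hypot(W[:,0]-.527,W[:,1]-.067)<.125]
    r=np.hypot(W[:,0]-.527,W[:,1]-.067)
    print(c,"board z",np.median(W[(r>.07)&(r<.1),2]),"disc z",np.median(W[r<.03,2]))
    pk=W[(W[:,2]>.045)&(r<.06)]; print("peg",pk.mean(0),pk[:,2].max(),len(pk))
    d=W[(W[:,2]>.025)&(r<.075)&(W[:,2]<.035)]; print("disc bbox mid",(d.min(0)+d.max(0))/2)
    d=W[(W[:,2]>.011)&(r<.12)]; print("board mid",(d.min(0)+d.max(0))/2)
E
```

```text
top board z 0.017609808296426308 disc z 0.02965954526837923
peg [0.54787898 0.10279999 0.05682786] 0.06106066690734062 35
disc bbox mid [0.52677126 0.06708166 0.02999139]
board mid [0.52573973 0.06719837 0.03606753]
scene board z 0.018390283278098447 disc z 0.030232737930892328
peg [0.55127208 0.10113053 0.05493841] 0.060696385535543566 41
disc bbox mid [0.52799374 0.06744002 0.02989441]
board mid [0.52823685 0.06757369 0.03586186]
```

Call:
move_arm(motion=[[[0,0,40],[0,0,0],1],[[0,0,80],[0,0,0],1],[[20,-40,90],[0,0,-1],1],[[38,-75,90],[0,0,-2],1],[[56,-112,90],[0,0,-3],1],[[75,-150,90],[0,0,-4],1],[[94,-187,90],[0,0,-5],1],[[113,-225,90],[0,0,-6],1],[[132,-262,90],[0,0,-7],1],[[150,-300,90],[0,0,-8],1],[[169,-337,90],[0,0,-9],1],[[188,-375,90],[0,0,-10],1],[[207,-412,90],[0,0,-11],1],[[226,-450,90],[0,0,-12],1],[[245,-487,90],[0,0,-13],1],[[263,-524,80],[0,0,-14],1],[[275,-550,60],[0,0,-14],1],[[282,-562,30],[0,0,-14],1],[[282,-562,0],[0,0,-14],1],[[282,-562,0],[0,0,-14],1]])

```text
time: 3.07
eef_pos: [0.5162, 0.1206, 0.2268]
ee_rot: [-0.898, -3.002, 0.01]
wrist_force: [-0.7, -0.1, -0.6]
finger_gap: 0.0001
```

Call:
move_arm(motion=[[[4,2,-40],[0,0,0],1],[[4,2,-80],[0,0,0],1],[[4,2,-115],[0,0,0],1],[[4,2,-145],[0,0,0],1],[[4,2,-165],[0,0,0],1],[[4,2,-180],[0,0,0],1],[[4,2,-188],[0,0,0],1],[[4,2,-188],[0,0,0],1],[[4,2,-188],[0,0,0],1]])

```text
time: 3.82
eef_pos: [0.521, 0.1235, 0.0397]
ee_rot: [-0.897, -3.003, 0.008]
wrist_force: [0.3, 0.1, 0.5]
finger_gap: -0.0004
```

```bash
python3 - <<'E'
from h import *
s=manip.read_state(); print(s["time"],s["eef_pos"],s["ee_rot"],s["wrist_force"],s["joints"])
p=manip.capture("scene"); a=p["color"][130:250,200:360]; b=manip.capture("top")["color"][165:285,185:345]
save("c2.png",np.hstack([cv2.resize(x,None,fx=2.5,fy=2.5,interpolation=3) for x in(a,b)]))
# plan: pusher pose vs dial turn (deg clockwise), relative to current pose
x0=s["eef_pos"]; n=s["ee_rot"]; yaw=np.degrees(2*np.arctan2(n[1],n[0]))+180
c=np.array([.527,.0675])
for g in (19,):
  for a in range(0,156,6):
    th=np.radians(57.2-a); t=np.array([np.sin(th),-np.cos(th)]); q=c+.042*np.r_[np.cos(th),np.sin(th)]-g/1e3*t
    w=(57.2-a-90-yaw+180)%360-180
    print(a,np.round((q-x0[:2])*1e3,0),round(w,1))
E
```

```text
3.8167 [0.52096675 0.12346053 0.03968847] [-0.8967821  -3.00344163  0.00790552] [0.29720276 0.12806125 0.53835643] [-0.42561476  0.66868694  0.1495712   2.1491288  -0.27235611  0.34991144
  0.93995811]
0 [ 13. -10.] 0.4
6 [ 18. -11.] -5.6
12 [ 22. -13.] -11.6
18 [ 27. -15.] -17.6
24 [ 31. -17.] -23.6
30 [ 35. -20.] -29.6
36 [ 38. -23.] -35.6
42 [ 42. -27.] -41.6
48 [ 44. -30.] -47.6
54 [ 47. -35.] -53.6
60 [ 49. -39.] -59.6
66 [ 50. -44.] -65.6
72 [ 51. -48.] -71.6
78 [ 52. -53.] -77.6
84 [ 52. -58.] -83.6
90 [ 52. -63.] -89.6
96 [ 51. -67.] -95.6
102 [ 49. -72.] -101.6
108 [ 47. -76.] -107.6
114 [ 45. -81.] -113.6
120 [ 42. -85.] -119.6
126 [ 39. -88.] -125.6
132 [ 35. -92.] -131.6
138 [ 32. -94.] -137.6
144 [ 27. -97.] -143.6
150 [ 23. -99.] -149.6
```

View pics/c2.png

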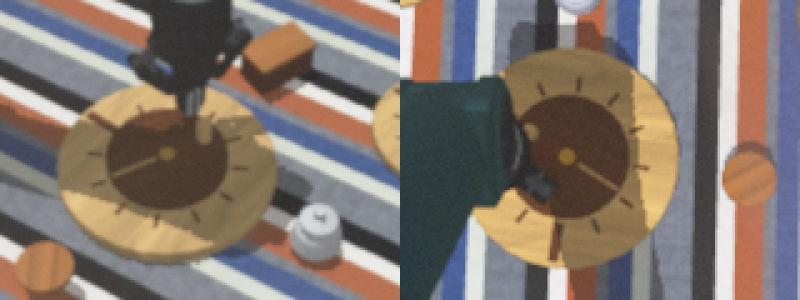

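Call:
move_arm(motion=[[[5,-4,0],[0,0,0],1],[[9,-7,0],[0,0,0],1],[[13,-10,0],[0,0,0],1],[[16,-11,0],[0,0,-3],1],[[18,-11,0],[0,0,-6],1],[[20,-12,0],[0,0,-9],1],[[22,-13,0],[0,0,-12],1],[[25,-14,0],[0,0,-15],1],[[27,-15,0],[0,0,-18],1],[[29,-16,0],[0,0,-21],1],[[31,-17,0],[0,0,-24],1],[[33,-18,0],[0,0,-27],1],[[35,-20,0],[0,0,-30],1],[[37,-22,0],[0,0,-33],1],[[38,-23,0],[0,0,-36],1],[[40,-25,0],[0,0,-39],1],[[42,-27,0],[0,0,-42],1],[[43,-28,0],[0,0,-45],1],[[44,-30,0],[0,0,-48],1],[[44,-30,0],[0,0,-48],1]])

```text
time: 5.58
eef_pos: [0.5662, 0.0936, 0.0406]
ee_rot: [-2.043, -2.378, 0.001]
wrist_force: [-0.0, 1.3, 1.4]
finger_gap: 0.0001
```

```bash
cat > plan.py <<'E'
from h import *
import sys
s=manip.read_state(); print(s["time"],s["eef_pos"],s["ee_rot"],s["wrist_force"],s["joints"].round(2) if hasattr(s["joints"],"round") else s["joints"])
x0=s["eef_pos"]; n=s["ee_rot"]; yaw=np.degrees(2*np.arctan2(n[1],n[0]))+180
c=np.array([.527,.0675])
for a in np.arange(*map(float,sys.argv[1:4])):
    th=np.radians(57.2-a); t=np.array([np.sin(th),-np.cos(th)]); q=c+.042*np.r_[np.cos(th),np.sin(th)]-.019*t
    print(a,np.round((q-x0[:2])*1e3,0),round((57.2-a-90-yaw+180)%360-180,1))
p=manip.capture("scene"); a=p["color"][130:250,200:360]; b=manip.capture("top")["color"][165:285,185:345]
save(sys.argv[4],np.hstack([cv2.resize(x,None,fx=2.5,fy=2.5,interpolation=3) for x in(a,b)]))
E
python3 plan.py 48 115 3 c3.png
```

```text
5.5833 [0.56617517 0.09359305 0.04064092] [-2.04256364e+00 -2.37757977e+00  7.79905497e-04] [-0.03538128  1.31222063  1.35753303] [-0.49  0.72  0.35  2.07 -0.57  0.45  0.46]
48.0 [-1. -1.] 0.5
51.0 [ 1. -3.] -2.5
54.0 [ 2. -5.] -5.5
57.0 [ 3. -7.] -8.5
60.0 [ 4. -9.] -11.5
63.0 [  5. -11.] -14.5
66.0 [  5. -14.] -17.5
69.0 [  6. -16.] -20.5
72.0 [  6. -18.] -23.5
75.0 [  7. -21.] -26.5
78.0 [  7. -23.] -29.5
81.0 [  7. -26.] -32.5
84.0 [  7. -28.] -35.5
87.0 [  7. -30.] -38.5
90.0 [  6. -33.] -41.5
93.0 [  6. -35.] -44.5
96.0 [  5. -38.] -47.5
99.0 [  5. -40.] -50.5
102.0 [  4. -42.] -53.5
105.0 [  3. -44.] -56.5
108.0 [  2. -47.] -59.5
111.0 [  1. -49.] -62.5
114.0 [ -0. -51.] -65.5
```

View pics/c3.png

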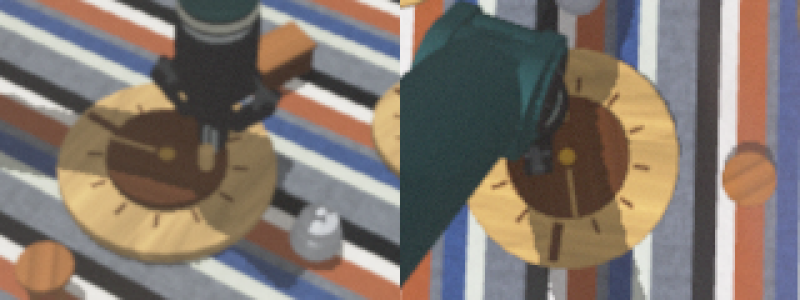

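Call:
move_arm(motion=[[[1,-3,-1],[0,0,-3],1],[[2,-5,-1],[0,0,-6],1],[[3,-7,-1],[0,0,-9],1],[[4,-9,-1],[0,0,-12],1],[[5,-11,-1],[0,0,-15],1],[[5,-14,-1],[0,0,-18],1],[[6,-16,-1],[0,0,-21],1],[[6,-18,-1],[0,0,-24],1],[[7,-21,-1],[0,0,-27],1],[[7,-23,-1],[0,0,-30],1],[[7,-26,-1],[0,0,-33],1],[[7,-28,-1],[0,0,-36],1],[[7,-30,-1],[0,0,-39],1],[[6,-33,-1],[0,0,-42],1],[[6,-35,-1],[0,0,-45],1],[[5,-38,-1],[0,0,-48],1],[[5,-40,-1],[0,0,-51],1],[[4,-42,-1],[0,0,-54],1],[[3,-44,-1],[0,0,-57],1],[[3,-44,-1],[0,0,-57],1]])

```text
time: 7.35
eef_pos: [0.5702, 0.0492, 0.0399]
ee_rot: [-2.93, -1.119, -0.007]
wrist_force: [2.7, 0.7, 0.8]
finger_gap: -0.0004
```

```bash
python3 plan.py 105 156 3 c4.png
```

```text
7.35 [0.57023769 0.04919528 0.03994075] [-2.93043575 -1.11873935 -0.00688601] [2.65413384 0.6894716  0.84959987] [-0.57  0.78  0.59  2.09 -0.88  0.54 -0.16]
105.0 [-1. -0.] 0.4
108.0 [-2. -2.] -2.6
111.0 [-3. -4.] -5.6
114.0 [-4. -6.] -8.6
117.0 [-6. -8.] -11.6
120.0 [ -7. -10.] -14.6
123.0 [ -9. -12.] -17.6
126.0 [-10. -14.] -20.6
129.0 [-12. -16.] -23.6
132.0 [-14. -17.] -26.6
135.0 [-16. -19.] -29.6
138.0 [-18. -20.] -32.6
141.0 [-20. -21.] -35.6
144.0 [-22. -23.] -38.6
147.0 [-24. -24.] -41.6
150.0 [-26. -25.] -44.6
153.0 [-29. -25.] -47.6
```

View pics/c4.png

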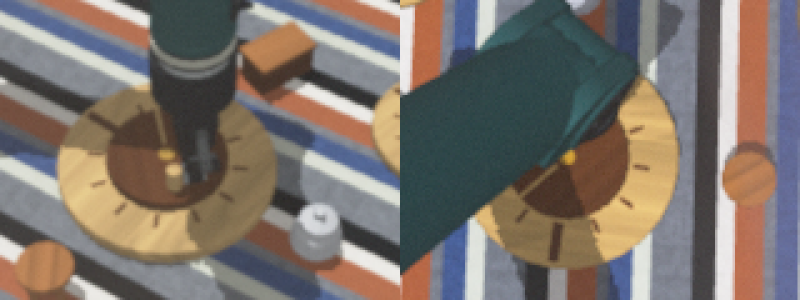

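Call:
move_arm(motion=[[[-2,-2,0],[0,0,-3],1],[[-3,-4,0],[0,0,-6],1],[[-4,-6,0],[0,0,-9],1],[[-6,-8,0],[0,0,-12],1],[[-7,-10,0],[0,0,-15],1],[[-9,-12,0],[0,0,-18],1],[[-10,-14,0],[0,0,-21],1],[[-12,-16,0],[0,0,-24],1],[[-14,-17,0],[0,0,-27],1],[[-16,-19,0],[0,0,-30],1],[[-18,-20,0],[0,0,-33],1],[[-20,-21,0],[0,0,-36],1],[[-22,-23,0],[0,0,-39],1],[[-22,-23,0],[0,0,-39],1],[[-22,-23,0],[0,0,-39],1]])

```text
time: 8.7
eef_pos: [0.5483, 0.0261, 0.04]
ee_rot: [-3.138, -0.083, -0.009]
wrist_force: [0.7, 0.5, 0.5]
finger_gap: 0.0005
```

```bash
python3 plan.py 144 156 1 c5.png; python3 meas.py
```

```text
8.7 [0.54825553 0.02612691 0.03998141] [-3.13750126 -0.08295044 -0.00872303] [0.69689698 0.48589382 0.48510646] [-0.63  0.82  0.74  2.15 -1.06  0.6  -0.62]
144.0 [0. 0.] 0.2
145.0 [-1.  0.] -0.8
146.0 [-1. -0.] -1.8
147.0 [-2. -1.] -2.8
148.0 [-3. -1.] -3.8
149.0 [-4. -1.] -4.8
150.0 [-4. -2.] -5.8
151.0 [-5. -2.] -6.8
152.0 [-6. -2.] -7.8
153.0 [-7. -2.] -8.8
154.0 [-7. -3.] -9.8
155.0 [-8. -3.] -10.8
top {'board': array([0.5272, 0.0684, 0.111 , 0.6222]), 'disc': array([0.5269, 0.0682, 0.0611, 0.5556]), 'twelve': np.float64(52.2), 'k': np.float64(53.5), 'three': np.float64(322.2), 'index': np.float64(276.8), 'dial': np.float64(-45.4)}
[(array([0.5276, 0.0252, 0.058 ]), 0.92)]
scene {'board': array([0.5301, 0.0615, 0.1131, 0.7333]), 'disc': array([0.5309, 0.0613, 0.0613, 0.6333]), 'twelve': np.float64(113.3), 'k': np.float64(105.5), 'three': np.float64(23.3), 'index': np.float64(302.9), 'dial': np.float64(-80.41)}
[(array([0.5257, 0.0218, 0.058 ]), 0.97)]
9.0
```

View pics/c5.png

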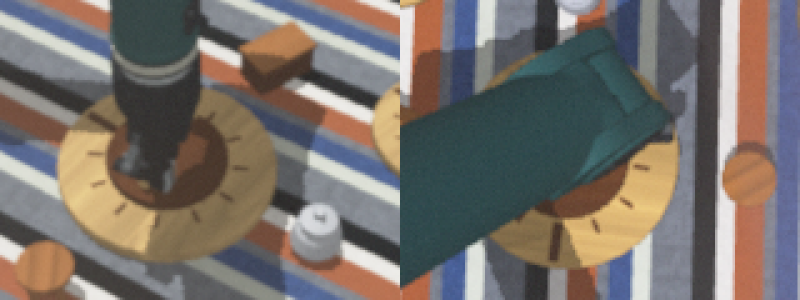

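Call:
move_arm(motion=[[[8,0,0],[0,0,0],1],[[16,1,0],[0,0,0],1],[[16,1,30],[0,0,0],1],[[16,1,70],[0,0,0],1],[[16,1,110],[0,0,0],1],[[16,40,120],[0,0,0],1],[[16,80,120],[0,0,0],1],[[16,120,120],[0,0,0],1],[[16,160,120],[0,0,0],1],[[16,200,120],[0,0,0],1],[[16,240,120],[0,0,0],1],[[16,280,120],[0,0,0],1],[[16,320,120],[0,0,0],1],[[16,320,120],[0,0,0],1]])

```text
time: 10.17
eef_pos: [0.5628, 0.3591, 0.1582]
ee_rot: [-3.132, -0.105, -0.007]
wrist_force: [-0.9, 1.6, -1.0]
finger_gap: -0.0002
```

```bash
python3 plan.py 144 145 1 c6.png; python3 meas.py
```

```text
10.1667 [0.56281387 0.35905206 0.15817502] [-3.13164799 -0.1049801  -0.00697441] [-0.87551609  1.55645471 -0.99405938] [-1.23  0.83  0.99  1.83 -0.85  0.96 -1.36]
144.0 [ -14. -332.] -0.6
top {'board': array([0.5271, 0.0685, 0.1109, 0.9   ]), 'disc': array([0.5276, 0.0679, 0.0616, 0.95  ]), 'twelve': np.float64(173.6), 'k': np.float64(173.5), 'three': np.float64(83.6), 'index': np.float64(92.1), 'dial': np.float64(8.52)}
[(array([0.5273, 0.0177, 0.058 ]), 0.6)]
scene {'board': array([0.5281, 0.0618, 0.1141, 0.6833]), 'disc': array([0.531 , 0.0637, 0.0639, 0.7056]), 'twelve': np.float64(173.4), 'k': np.float64(170.5), 'three': np.float64(83.4), 'index': np.float64(98.0), 'dial': np.float64(14.59)}
[(array([0.532 , 0.0235, 0.058 ]), 0.58)]
10.4667
```

View pics/c6.png

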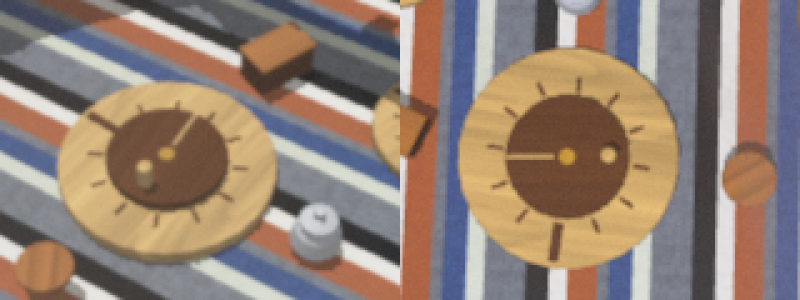

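Call:
move_arm(motion=[[[3,-40,0],[0,0,-1],1],[[3,-80,0],[0,0,-2],1],[[3,-120,0],[0,0,-3],1],[[3,-160,0],[0,0,-4],1],[[3,-200,0],[0,0,-5],1],[[3,-240,0],[0,0,-6],1],[[3,-280,0],[0,0,-7],1],[[3,-320,0],[0,0,-8.5],1],[[4,-335,0],[0,0,-8.5],1],[[4,-335,-35],[0,0,-8.5],1],[[4,-335,-70],[0,0,-8.5],1],[[4,-335,-100],[0,0,-8.5],1],[[4,-335,-118],[0,0,-8.5],1],[[4,-335,-118],[0,0,-8.5],1],[[4,-335,-118],[0,0,-8.5],1]])

```text
time: 11.72
eef_pos: [0.5679, 0.0073, 0.0422]
ee_rot: [-3.136, 0.162, -0.007]
wrist_force: [0.2, 0.0, 0.1]
finger_gap: 0.0002
```

```bash
python3 - <<'E'
from h import *
s=manip.read_state(); x=s["eef_pos"]; n=s["ee_rot"]; print(s["time"],x,np.degrees(2*np.arctan2(n[1],n[0]))%360,s["wrist_force"]); print((np.array([.5423,.0240])-x[:2])*1e3)
E
```

```text
11.7167 [0.56787857 0.00726234 0.04219556] 354.0854954019138 [0.17405197 0.02527882 0.1036973 ]
[-25.57856666  16.73765584]
```

Call:
move_arm(motion=[[[0,8,-2],[0,0,1],1],[[-2,17,-2],[0,0,1],1],[[-6,17,-2],[0,0,1],1],[[-10,17,-2],[0,0,1],1],[[-14,17,-2],[0,0,1],1],[[-17,17,-2],[0,0,1],1],[[-20,17,-2],[0,0,1],1],[[-22,17,-2],[0,0,1],1],[[-24,17,-2],[0,0,1],1],[[-25,17,-2],[0,0,1],1],[[-25,17,-2],[0,0,1],1],[[-25,17,-2],[0,0,1],1]])

```text
time: 12.72
eef_pos: [0.5434, 0.0236, 0.0405]
ee_rot: [-3.139, 0.135, -0.009]
wrist_force: [1.2, -1.6, 1.0]
finger_gap: 0.0002
```

Call:
move_arm(motion=[[[-1,0,0],[0,0,0],1],[[-1.5,0,0],[0,0,0],1],[[-1.5,0,0],[0,0,0],1]])

```text
time: 12.97
eef_pos: [0.5419, 0.0234, 0.0405]
ee_rot: [3.138, -0.136, 0.009]
wrist_force: [2.8, -2.0, 1.2]
finger_gap: 0.0006
```

Call:
move_arm(motion=[[[8,0,0],[0,0,0],1],[[16,0,0],[0,0,0],1],[[18,0,30],[0,0,0],1],[[18,0,70],[0,0,0],1],[[18,0,110],[0,0,0],1],[[18,40,120],[0,0,0],1],[[18,80,120],[0,0,0],1],[[18,120,120],[0,0,0],1],[[18,160,120],[0,0,0],1],[[18,200,120],[0,0,0],1],[[18,240,120],[0,0,0],1],[[18,280,120],[0,0,0],1],[[18,320,120],[0,0,0],1],[[18,320,120],[0,0,0],1],[[18,320,120],[0,0,0],1],[[18,320,120],[0,0,0],1]])

```text
time: 14.3
eef_pos: [0.5594, 0.3433, 0.1599]
ee_rot: [3.137, -0.134, 0.007]
wrist_force: [0.5, -0.8, 0.1]
finger_gap: -0.0003
```

```bash
python3 - <<'E'
from meas import *
for i in range(3):
    p=manip.capture("top"); print(measure(p,np.array([.527,.068])))
save("top7.png",cv2.resize(p["color"][174:284,199:309],(600,600),interpolation=3))
p=manip.capture("scene"); print(measure(p,np.array([.527,.068])))
# scene: net point angle check
for q in (p,manip.capture("top")):
    for n in("pot","stool","chest"): print(n,[(np.round(px2w(q,*r["uv"],0),3),round(r["conf"],2)) for r in manip.tip_of(q,n)])
s=manip.read_state(); print(s["time"],s["eef_pos"])
E
```

```text
{'board': array([0.5271, 0.0685, 0.1109, 0.9056]), 'disc': array([0.5275, 0.068 , 0.0616, 0.9222]), 'twelve': np.float64(173.6), 'k': np.float64(173.5), 'three': np.float64(83.6), 'index': np.float64(83.8), 'dial': np.float64(0.22)}
{'board': array([0.5272, 0.0685, 0.1109, 0.9111]), 'disc': array([0.5276, 0.0679, 0.0616, 0.9278]), 'twelve': np.float64(173.6), 'k': np.float64(173.5), 'three': np.float64(83.6), 'index': np.float64(84.0), 'dial': np.float64(0.38)}
{'board': array([0.5271, 0.0684, 0.1109, 0.9   ]), 'disc': array([0.5275, 0.068 , 0.0616, 0.9111]), 'twelve': np.float64(173.6), 'k': np.float64(173.5), 'three': np.float64(83.6), 'index': np.float64(83.7), 'dial': np.float64(0.14)}
{'board': array([0.5277, 0.0626, 0.1134, 0.5778]), 'disc': array([0.5303, 0.0643, 0.0639, 0.6333]), 'twelve': np.float64(173.4), 'k': np.float64(171.0), 'three': np.float64(83.4), 'index': np.float64(88.8), 'dial': np.float64(5.41)}
pot [(array([0.526, 0.069, 0.   ]), 0.44)]
stool [(array([ 0.515, -0.108,  0.   ]), 0.92), (array([0.551, 0.249, 0.   ]), 0.47), (array([0.701, 0.059, 0.   ]), 0.43)]
chest [(array([ 0.552,  0.254, -0.   ]), 0.69)]
pot [(array([0.695, 0.061, 0.   ]), 0.64)]
stool [(array([ 0.505, -0.107,  0.   ]), 0.88)]
chest [(array([0.554, 0.247, 0.   ]), 0.93)]
14.85 [0.55995967 0.34319925 0.16054068]
```

View pics/top7.png

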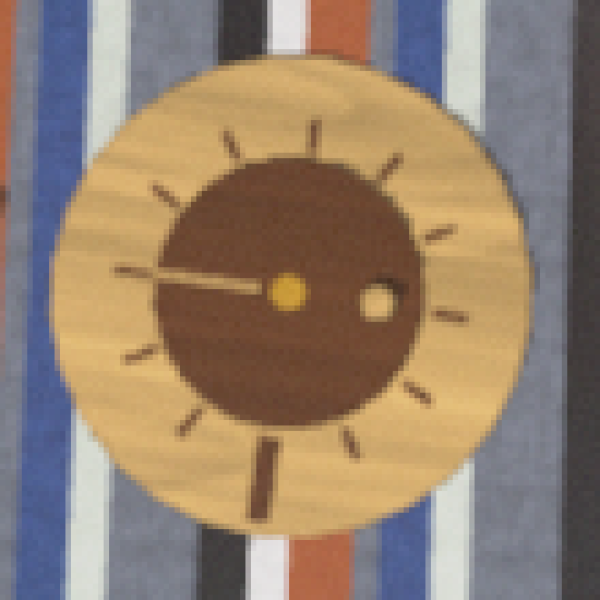

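```bash
python3 -c "
from station import manip
print(manip.hand_in())"
```

```text
the job is handed in; nothing more can be done
None
```

The middle-sized sign now reads three o'clock, and the job is handed in. I pushed the peg about 154° clockwise from the side with the fingers shut, so it was never pinched. The largest wrist force I read was about 3.5 N, and the clock stood at about 15 s.

- **Dial angle:** Three overhead measurements put the index line 0.1–0.4° from the three o'clock line. The close crop shows the index at about (210, 282) running straight into the third line clockwise from the broad twelve line, at about (133, 269).
- **One check disagreed:** the same measurement from the scene camera read 5.4°. It has read about 5–6° differently from the overhead camera since the start, and it fits the dial's outline poorly from that slant (63% of edge points), so I trusted the overhead view.
- **Goods around the sign:** In the overhead view the stool and chest are within about 4 mm of where they started. The pot reads about 11 mm off in y. Its scene-camera reading failed: the pot's best match was the sign itself. I put the shift down to detector noise, because the fingers and gripper stayed well clear of the pot.
- **Arm:** it is parked clear, about 16 cm above the counter, touching nothing.

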